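Gauge a centrifuge bottle in the bench caliper

TASK

Check the large centrifuge bottle for swelling: stand it upright on the bed of the bench caliper, midway along the two jaw pads, let go of it, then slide the caliper's moving jaw in until the bottle is lightly but firmly nipped between both jaws. Stop there - do not press so hard that the jaw is forced out of square - and let go, leaving the jaws closed on the bottle so the scale can be read. Leave the other things on the bench alone.

Things in the scene. Friction and masses are not known exactly. Their poses are not given: they have to be found in the camera images.
- gauge: Fixed bench caliper. Base plate 215 x 240 mm, its top (the bed) 8 mm above the bench. Origin on the bench, x = 0 at the middle of both jaw pads, z up. y is the slide: fixed pad's face at y = -70 mm; the moving jaw at +y closes towards -y. Beam (36 mm wide, top 30 mm up) along y at x = -75 mm; jaws reach from it to +x, 12 to 42 mm above the bench. Fixed jaw's root block on the beam: 60 mm high.
- fixed_pad: Steel pad of the fixed jaw, 50 mm long (x), 30 mm high. Origin at the centre of its contact face, 27 mm above the bench; its y axis points out of the face towards the moving jaw.
- moving_pad: Steel pad of the moving jaw, 50 mm long (x), 30 mm high. Origin at the centre of its contact face, 27 mm above the bench; its y axis points away from the fixed jaw (the face looks to -y). Axes parallel to the gauge's when the jaw is square.
- thumb_piece (a point): Grip point of the moving jaw's thumb piece, an upright black fin 16 mm thick along the slide (gauge y), 30 mm wide, top 98 mm above the bench; the point is on its centre line, 78 mm up. The fin stands on a carriage block 48 x 46 mm, top 50 mm up. It is 75 mm to gauge -x of the pads' middle and 35 mm behind (gauge +y of) the moving pad's face.
- carriage (a joint): Travel of the moving jaw along the beam in m: 0 fully open (125 mm between the pad faces), growing as it closes (gap = 125 mm minus travel). It slides stiffly (about 2.5 N of friction) and stays where it is left. Once it meets the bottle it pushes it along the bed (a few N more) until the fixed pad stops it.
- jaw (a joint): How far the moving jaw is forced out of square with the beam, rad; 0 is square. The jaw yields like a stiff spring: about 12 N on its pad gives 0.03 rad (the pad gives about 0.2 mm per N).
- bottle: The large centrifuge bottle: white plastic, 105 mm tall; round and 58 mm across from 46 to 80 mm up, then a blue cap 48 mm across from 86 mm up. Below 46 mm it is swollen out of round: 58 to 72 mm across by the direction, which is not marked, so where the jaws meet it must be felt. 0.2 to 0.42 kg. Origin at the centre of its underside, z up. Starts upright on the bench on one side of the caliper.
- small_bottle: A smaller, similar bottle, 40 mm diameter, 85 mm tall, standing on the bench on the caliper's other side; leave alone. Origin at the centre of its underside.
- rack: Green tube rack 75 x 190 mm, 50 mm high, with three capped tubes rising to 99 mm; leave alone. Origin at the centre of its underside.
- flask: Glass conical flask, 84 mm across its foot, 113 mm tall; leave alone. Origin at the centre of its underside.

How it is judged:
On the way, in this order (a step that is already met when the one before it is completed fails the run):
1. the large bottle stands upright on the caliper's bed between the jaws, midway along the pads, and has been let go (x of bottle in the frame of gauge between -0.02 and 0.02 m and z of bottle in the frame of gauge between 0.005 and 0.012 m and angle between bottle's own z axis and vertical below 0.06 rad and y of bottle in the frame of fixed_pad above 0.026 m and y of bottle in the frame of moving_pad below -0.026 m and contact force between the fingers and bottle below 0.1 N and linear speed of bottle below 0.02 m/s), for 0.2 s.
2. both jaw pads press on the bottle, with the moving jaw square (x of bottle in the frame of gauge between -0.02 and 0.02 m and z of bottle in the frame of gauge between 0.005 and 0.012 m and angle between bottle's own z axis and vertical below 0.06 rad and y of bottle in the frame of fixed_pad above 0.026 m and y of bottle in the frame of moving_pad below -0.026 m and contact force between moving_pad and bottle above 1.5 N and contact force between fixed_pad and bottle above 1 N and value of joint jaw between -0.03 and 0.03 rad), for 0.3 s.
At the end, for the whole second after the job is handed in: The large bottle stands upright (within 0.06 rad) on the caliper's bed, its axis within 20 mm of the middle of the pads, both pads still pressing on it (over 0.3 N each), the moving jaw square within 0.02 rad, everything at rest and let go (x of bottle in the frame of gauge between -0.02 and 0.02 m and z of bottle in the frame of gauge between 0.005 and 0.012 m and angle between bottle's own z axis and vertical below 0.06 rad and y of bottle in the frame of fixed_pad above 0.026 m and y of bottle in the frame of moving_pad below -0.026 m and value of joint jaw between -0.02 and 0.02 rad and contact force between each of moving_pad, fixed_pad and bottle above 0.3 N and linear speed of bottle below 0.01 m/s and velocity of joint carriage between -0.005 and 0.005 m/s); the robot touches nothing.
It fails at once if the moving jaw is forced out of square by more than 0.035 rad (about 14 N on its pad) (value of joint jaw above 0.035 rad or value of joint jaw below -0.035 rad).
It fails at once if the large bottle is tipped by more than 0.5 rad (angle between bottle's own z axis and vertical above 0.5 rad).
It fails at once if the small bottle, rack or flask is moved by more than 20 mm (distance of any of small_bottle, rack, flask from where it was at the start of the episode above 0.02 m).
It also fails if it takes over 64 s, if anything falls off the work surface, if the arm or the gripper's body presses on something with over 40 N, if the wrist force passes 120 N, or if a joint passes its speed limit or range.

ROBOT

A 6-joint arm with a two-finger parallel gripper is mounted at the origin on the work surface. World frame = base frame: x ahead of the robot, y to its left, z up, the work surface at z = 0. Lengths are in m, angles in rad, forces in N, time in s.
With the tool pointing down it reaches from about 0.3 to 0.775 m from the base axis. Payload 14.6 kg.
Tool frame: the origin (TCP) lies at the very end of the fingers, on their centre line; the grasp point (between the pads) lies 19 mm behind it; z points along the fingers, y is the line along which they close (so a half turn about z gives the same grasp; the last joint's range is limited). The gripper opens to 94 mm and grips with 3 to 60 N. Pads are 16 mm wide; open, the fingers measure 119 mm over their backs; the gripper's body (75 mm by 177 mm) begins 78 mm behind the grasp point.
Start: joints at [-1.354, 0.3, 1.521, -0, 1.321, -0.067], TCP at [0.154, -0.528, 0.205] pointing down, gripper open.
Joint ranges: [-3.03, 3.03], [-0.79, 2.21], [0.23, 2.52], [-1.04, 4.18], [0, 3.07], [-2.55, 2.55]. Speed limits (rad/s): [2.22, 2.22, 2.57, 3.14, 3.14, 3.14].

INTERFACE

Orientations are given as [roll, pitch, yaw] about the fixed x, y, z axes, in that order (R = Rz(yaw) Ry(pitch) Rx(roll)).
In Python, from cell import readout, camera, camera_params, arm gives the robot as it stands.
- The arm moves only by the shell command python3 -m crank 'ROWS' [OPENING] [FORCE]. ROWS is a JSON object of lists of equal length, an entry for each row: "linear": the shift along the tool's x, y, z in m, a list of three; "turn": the turn about the tool's z in degrees. In form: {"linear": [[dx, dy, dz], ...], "turn": [turn, ...]}. A call has 1 to 10 rows; each row is the pose to reach, as a shift and turn from the pose commanded when the call began, along the tool's axes at that moment; what a row does not reach only later rows make up. A row lasts 1/8 s, in which the tool goes at most 62.5 mm and 10.7 degrees, less where a joint would pass 70% of its speed; a pose out of reach is approached as far as the arm can. A call with a gripper value outside its range is refused whole. OPENING is the finger opening in m, from 0 to 0.094, set as the call begins (- or left out, the last holds). The fingers move at their own pace and stop on an object; FORCE is the grip in N (left out, the last holds). Time passes only in rows, so rows that repeat a pose let the fingers close. It gives the time, the measured TCP pose, the force, the opening and the grip force at its end, in the units of the state.
- readout.read_state(): the state, without advancing time (a new reading comes with each control period).
- camera(name): name is "scene" or "top" or "wrist"; returns the picture (400x640x3 uint8, blue, green, red); there is no depth.
- camera_params(name): a dict with "intrinsics" (3x3 intrinsics, pixels), "R" (3x3) and "t" (3): a world point X has camera coordinates R X + t. Camera axes: x right, y down, z forward; pixel columns grow to the right and rows downward; lengths in m; the calibration is good to about 2 mm. A picture is of the moment at which its call begins: read the wrist's pose just before it. camera_params takes no time and is no camera call; for the wrist camera it gives the pose at the moment of the call.
- arm.sign_off(): hands the job in; it is judged then, once.
The state is a dict: "time": time; "joint_positions": joint angles; "joint_vel": joint speeds; "tau": joint torques, N m; "tcp_pos": TCP position; "ee_rot": TCP orientation; "force": force on the tool from outside, world axes, zero at the start; "moment": the same for the moment, N m; "grip_width": finger opening in m; "gripper_force": force on a finger pad.
Only numpy, scipy, OpenCV 4.12 (cv2) and the standard library are available. Lean on these libraries where they do the work, as an engineer would, in place of code of your own. Each camera call takes 0.05 s, during which the arm holds its last target. There are 200 camera calls.

## Working session

There is one attempt and no reset: what is moved stays moved. The work goes in short steps, Python scripts to look and compute and a shell command to move; the robot and the scene stay as the last step left them, time stands still between calls to the robot, and variables do not carry over. Pictures are saved under pics/ and viewed, at most 10 in all, crops included, and the job is handed in when it is done.

```bash
mkdir -p pics; ls; python3 - <<'E'
from cell import readout,camera,camera_params
import cv2,numpy as np
s=readout.read_state();print(s)
a=camera("top");b=camera("scene")
cv2.imwrite("pics/top1.png",a);cv2.imwrite("pics/scene1.png",b)
for n in("top","scene"):
  p=camera_params(n);print(n,np.array(p["intrinsics"]).tolist(),np.round(p["R"],3).tolist(),np.round(p["t"],3))
E
```

```text
pics
{'time': 0.0, 'joint_positions': array([-1.35362418e+00,  3.00486770e-01,  1.52159229e+00,  6.10335892e-06,
        1.32066715e+00, -6.66250233e-02]), 'joint_vel': array([-1.90976917e-03, -1.13661747e-03,  2.46543313e-04,  2.88554765e-04,
       -9.59197240e-06, -7.76782580e-04]), 'tau': array([ 3.26698946e-04, -5.31817102e+01, -3.52729797e+01,  7.08591565e-02,
        2.44798040e-02, -9.96976155e-05]), 'tcp_pos': array([ 0.15393116, -0.52775012,  0.20487298]), 'ee_rot': array([-3.14044205e+00, -8.26972422e-05,  2.83795604e-01]), 'force': array([-0.25909586, -0.20937649,  0.70695875]), 'moment': array([ 0.02540649, -0.02544793,  0.03243694]), 'gripper_force': 0.0, 'grip_width': 0.09370320240033046}
top [[397.87451310523005, 0.0, 322.7130810334412], [0.0, 397.87451310523005, 203.02259800950495], [0.0, 0.0, 1.0]] [[0.021, -1.0, -0.004], [-0.996, -0.02, -0.09], [0.09, 0.006, -0.996]] [0.008 0.592 1.132]
scene [[421.56660289576433, 0.0, 316.8152319207307], [0.0, 421.56660289576433, 200.13314935156012], [0.0, 0.0, 1.0]] [[-0.11, 0.994, 0.007], [0.794, 0.092, -0.6], [-0.597, -0.06, -0.8]] [ 0.075 -0.417  1.585]
```

View pics/top1.png

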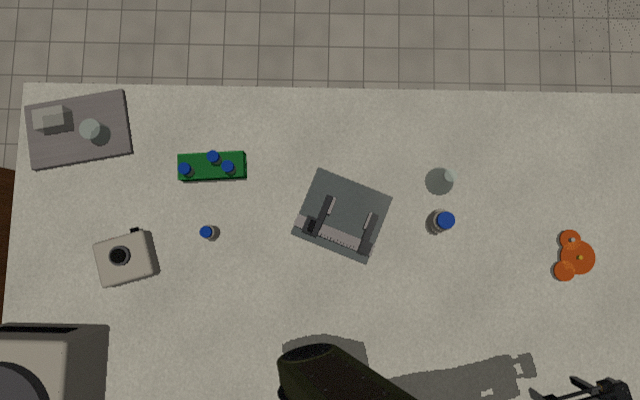

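View pics/scene1.png

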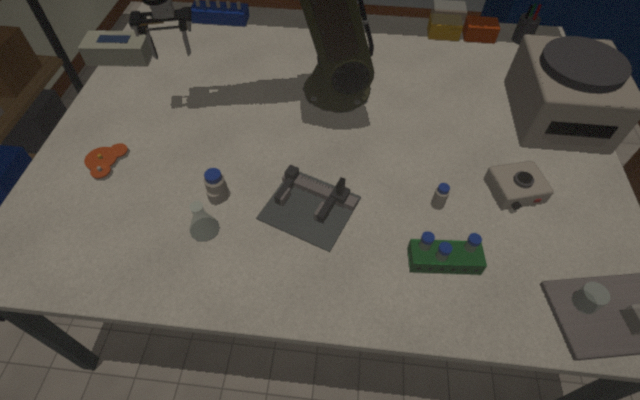

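The top view shows the caliper at about (340,215), with the black fin at (311,227) and the fixed root near (367,250). The large bottle's cap is at (446,220), the flask at (439,181), the small bottle at (207,232) and the rack at (212,166). In the scene view the fin is at (341,188) and the bottle's cap at (213,175). Next I'll measure these.

```bash
cat > h.py <<'E'
import numpy as np,cv2
from cell import readout,camera,camera_params
def ray(p,uv):
    d=np.linalg.inv(np.array(p["intrinsics"]))@np.array([uv[0],uv[1],1.]);R=np.array(p["R"])
    return -R.T@np.array(p["t"]),R.T@d
def onz(p,uv,z):
    c,d=ray(p,uv);return c+d*(z-c[2])/d[2]
def proj(p,X):
    q=np.array(p["intrinsics"])@(np.array(p["R"])@np.array(X)+np.array(p["t"]));return q[:2]/q[2]
def tri(rs):
    A=np.zeros((3,3));b=np.zeros(3)
    for c,d in rs:
        d=d/np.linalg.norm(d);M=np.eye(3)-np.outer(d,d);A+=M;b+=M@c
    return np.linalg.solve(A,b)
def blobs(im,lo,hi,amin=20):
    m=cv2.inRange(cv2.cvtColor(im,cv2.COLOR_BGR2HSV),lo,hi)
    n,_,st,ce=cv2.connectedComponentsWithStats(m)
    return [(st[i,4],ce[i]) for i in range(1,n) if st[i,4]>=amin]
E
python3 - <<'E'
from h import *
for n in("top","scene"):
    im=cv2.imread(f"pics/{n}1.png");p=camera_params(n)
    for a,c in blobs(im,(105,120,60),(125,255,255)):
        print(n,a,c.round(1),onz(p,c,.105).round(4))
im=cv2.imread("pics/top1.png");p=camera_params("top")
for uv in [(320,168),(392,197),(367,264),(292,233)]: print(onz(p,uv,.008).round(3))
cv2.imwrite("pics/crop1.png",cv2.resize(im[155:275,280:400],None,fx=5,fy=5,interpolation=cv2.INTER_CUBIC))
E
```

```text
top 108 [212.4 155.8] [0.7083 0.3255 0.105 ]
top 111 [227.2 165.7] [0.6816 0.2838 0.105 ]
top 109 [183.8 168. ] [0.673  0.4026 0.105 ]
top 233 [445.7 219.8] [ 0.5455 -0.3132  0.105 ]
top 110 [205.4 231.5] [0.5008 0.335  0.105 ]
scene 227 [217.8  11.6] [-0.2985 -0.5131  0.105 ]
scene 130 [212. 174.] [ 0.5474 -0.3136  0.105 ]
scene 55 [443.9 187.2] [0.5196 0.3365 0.105 ]
scene 85 [428.  236.7] [0.6881 0.2848 0.105 ]
scene 86 [474.9 238.4] [0.6796 0.4033 0.105 ]
scene 104 [445.3 247.1] [0.7139 0.3265 0.105 ]
[0.698 0.031 0.008]
[ 0.615 -0.184  0.008]
[ 0.417 -0.112  0.008]
[0.503 0.109 0.008]
```

View pics/crop1.png

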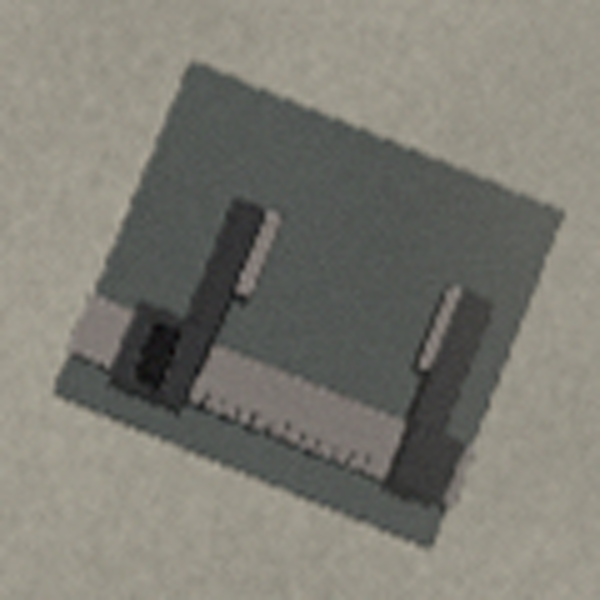

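The crop shows the moving pad's face centre at crop (263,254), the fixed pad's at (432,328) and the fin top at (156,352). From these I'll work out the gauge frame.

```bash
python3 - <<'E'
from h import *
p=camera_params("top")
f=lambda u,v,z:onz(p,(u/5+279.9,v/5+154.9),z)[:2]
m=f(263,254,.042);x=f(432,328,.042);fin=f(156,352,.098)
im=cv2.imread("pics/top1.png")
print("cam",ray(p,(0,0))[0],"mov",m,"fix",x,"fin",fin,"gap",np.linalg.norm(m-x))
for yaw in (np.radians(-21.2),):
    ex=np.array([np.cos(yaw),np.sin(yaw)]);ey=np.array([-ex[1],ex[0]])
    print("fix->mov gauge",(m-x)@ex,(m-x)@ey,"mov->fin",(fin-m)@ex,(fin-m)@ey)
    print("origin from fix",x+.07*ey,"mov",m-.055*ey,"fin",fin+.075*ex-.09*ey)
# plate corner rectangle
hull=[]
g=cv2.cvtColor(im,cv2.COLOR_BGR2GRAY)[155:275,280:400]
k=(g<115).astype(np.uint8);c=max(cv2.findContours(k,0,2)[0],key=cv2.contourArea)[:,0]+[280,155]
w=np.array([onz(p,q,.008)[:2] for q in c],np.float32);print("rect",cv2.minAreaRect(w))
print("cur gray",g[5,5])
s=readout.read_state();T=s["tcp_pos"];yaw=s["ee_rot"][2]
from scipy.spatial.transform import Rotation as Ro
R=Ro.from_euler("xyz",s["ee_rot"]).as_matrix();print(R.round(3))
print("to bottle, tool axes",R.T@(np.array([.546,-.3135,.16])-T))
E
```

```text
cam [0.48712048 0.01382388 1.18083797] mov [ 0.58288935 -0.00800651] fix [ 0.54236299 -0.10547727] fin [0.52352618 0.05025716] gap 0.10556010056430018
fix->mov gauge 0.0025358727923525575 0.10552963650238815 mov->fin -0.07641527349747385 0.0328534271550268
origin from fix [ 0.56767671 -0.0402146 ] mov [ 0.563      -0.05928432] fin [ 0.56090426 -0.06077382]
rect ((0.5587531924247742, -0.03517076373100281), (0.24068111181259155, 0.2146875560283661), 68.86426544189453)
cur gray 141
[[ 0.96   0.28  -0.   ]
 [ 0.28  -0.96   0.001]
 [ 0.    -0.001 -1.   ]]
to bottle, tool axes [ 0.43634926 -0.09589586  0.04508794]
```

The gap is about 106 mm and the gauge origin about (0.5675,-0.040), with yaw -21.2°. The bottle agrees across both views within 2 mm. I'll move above it and look.

```bash
python3 -m crank '{"linear":[[0.05,-0.01,0],[0.10,-0.02,0],[0.155,-0.035,0],[0.21,-0.046,0],[0.265,-0.058,0],[0.32,-0.07,0],[0.37,-0.082,0],[0.41,-0.09,0],[0.436,-0.096,0],[0.436,-0.096,0]],"turn":[0,0,0,0,0,0,0,0,0,0]}' 0.094
python3 -m crank '{"linear":[[0,0,0],[0,0,0],[0,0,0.02],[0,0,0.02]],"turn":[0,0,0,0]}'
python3 - <<'E'
from h import *
from scipy.spatial.transform import Rotation as Ro
s=readout.read_state();p=camera_params("wrist");im=camera("wrist");cv2.imwrite("pics/w1.png",im)
T=s["tcp_pos"];R=Ro.from_euler("xyz",s["ee_rot"]).as_matrix()
for a,c in blobs(im,(105,120,40),(125,255,255),200):
    w=onz(p,c,.105);print(a,c,w,R.T@(w-T))
E
```

```text
time: 1.35
tcp_pos: [0.5465, -0.3126, 0.2046]
ee_rot: [-3.141, 0.001, 0.286]
force: [0.0, -0.2, 0.4]
grip_width: 0.0939
gripper_force: 0.0
time: 1.85
tcp_pos: [0.5447, -0.3139, 0.1844]
ee_rot: [-3.14, 0.002, 0.283]
force: [-1.0, -0.7, 1.2]
grip_width: 0.094
gripper_force: 0.0
1812 [320.1192053 202.799117 ] [ 0.54629666 -0.31445508  0.105     ] [0.00151733 0.00109318 0.07939447]
```

View pics/w1.png

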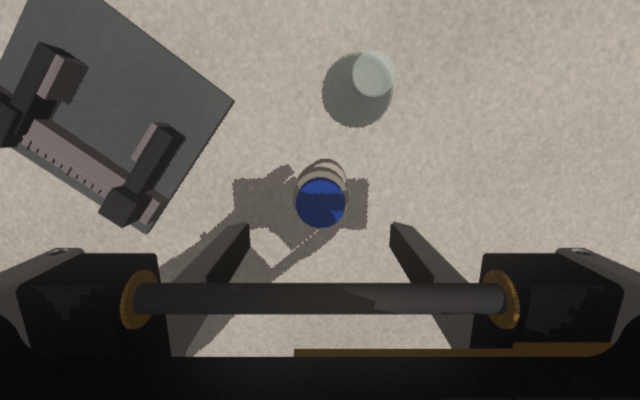

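The wrist view shows the cap at (320,203), centred between the fingers to within 1.5 mm, with the flask clear at (357,85). I'll descend and grip.

```bash
python3 -m crank '{"linear":[[0.001,0.001,0.02],[0.001,0.001,0.05],[0.001,0.001,0.08],[0.001,0.001,0.105],[0.001,0.001,0.125],[0.001,0.001,0.135],[0.001,0.001,0.140],[0.001,0.001,0.140]],"turn":[0,0,0,0,0,0,0,0]}'
python3 -m crank '{"linear":[[0,0,0],[0,0,0],[0,0,0],[0,0,0],[0,0,0],[0,0,0],[0,0,0],[0,0,0]],"turn":[0,0,0,0,0,0,0,0]}' 0.04 20
python3 -m crank '{"linear":[[0,0,-0.01],[0,0,-0.03],[0,0,-0.06],[0,0,-0.09],[0,0,-0.1],[0,0,-0.1],[0,0,-0.1]],"turn":[0,0,0,0,0,0,0]}'
python3 - <<'E'
from h import *
from scipy.spatial.transform import Rotation as Ro
s=readout.read_state();T=s["tcp_pos"];R=Ro.from_euler("xyz",s["ee_rot"]).as_matrix()
print(R.T@(np.array([.5615,-.056,T[2]])-T))
E
```

```text
time: 2.9
tcp_pos: [0.5471, -0.3146, 0.0458]
ee_rot: [3.141, -0.0, 0.284]
force: [-0.7, -0.3, 0.9]
grip_width: 0.0942
gripper_force: 0.0
time: 3.9
tcp_pos: [0.547, -0.3144, 0.0455]
ee_rot: [3.142, -0.0, 0.284]
force: [-0.4, 1.8, 4.1]
grip_width: 0.0573
gripper_force: 20.0
time: 4.78
tcp_pos: [0.5465, -0.3141, 0.1442]
ee_rot: [-3.14, 0.001, 0.284]
force: [0.3, 0.0, -3.5]
grip_width: 0.0576
gripper_force: 20.0
[ 0.08671149 -0.24361309  0.00025861]
```

Gripped and lifted. Now I'll carry it over the caliper and turn it.

```bash
python3 -m crank '{"linear":[[0.01,-0.02,0],[0.025,-0.06,0],[0.04,-0.11,0],[0.058,-0.16,0],[0.072,-0.205,0],[0.082,-0.23,0],[0.087,-0.2435,0],[0.087,-0.2435,0],[0.087,-0.2435,0],[0.087,-0.2435,0]],"turn":[3,8,14,20,26,31,35,37.5,37.5,37.5]}'
python3 - <<'E'
from h import *
s=readout.read_state();p=camera_params("wrist");im=camera("wrist");cv2.imwrite("pics/w2.png",im);np.savez("w2.npz",**{k:np.array(v) for k,v in p.items()})
print(s["tcp_pos"],s["ee_rot"])
E
```

```text
time: 6.02
tcp_pos: [0.5621, -0.0565, 0.1449]
ee_rot: [3.141, 0.001, -0.37]
force: [0.6, 0.1, -2.7]
grip_width: 0.0581
gripper_force: 20.0
[ 0.56206016 -0.05646991  0.14494506] [ 3.14142939e+00  7.98186090e-04 -3.69989884e-01]
```

View pics/w2.png

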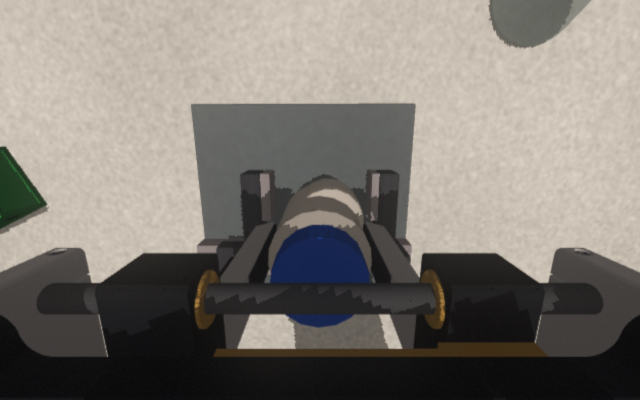

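The bottle hangs between the jaws and the gripper is square to the plate (top edge level at row 103). The far pad ends are near (273,172) for the moving pad and (370,172) for the fixed one. Next I'll compute the offset.

```bash
python3 - <<'E'
from h import *
p=dict(np.load("w2.npz"));s=readout.read_state();T=s["tcp_pos"][:2]
yaw=np.radians(-21.2);ex=np.array([np.cos(yaw),np.sin(yaw)]);ey=np.array([-ex[1],ex[0]])
for n,uv,z in [("mov",(273,172),.042),("fix",(370,172),.042),("plateL",(192,104),.008),("plateR",(414,104),.008)]:
    w=onz(p,uv,z)[:2];print(n,w,"gauge-axes from tcp",(w-T)@ex,(w-T)@ey)
im=cv2.imread("pics/w2.png");cv2.imwrite("pics/w2c.png",cv2.resize(im[90:270,180:430],None,fx=3.2,fy=3.2,interpolation=cv2.INTER_CUBIC))
E
```

```text
mov [ 0.60422109 -0.02362615] gauge-axes from tcp 0.02735920669503336 0.045879865703023055
fix [ 0.56918841 -0.11411108] gauge-axes from tcp 0.027418976011161358 -0.051150064591387295
plateL [0.69927289 0.03466671] gauge-axes from tcp 0.09489813228518311 0.134600748838703
plateR [ 0.61427421 -0.18482864] gauge-axes from tcp 0.09502674734706355 -0.1007775995763254
```

View pics/w2c.png

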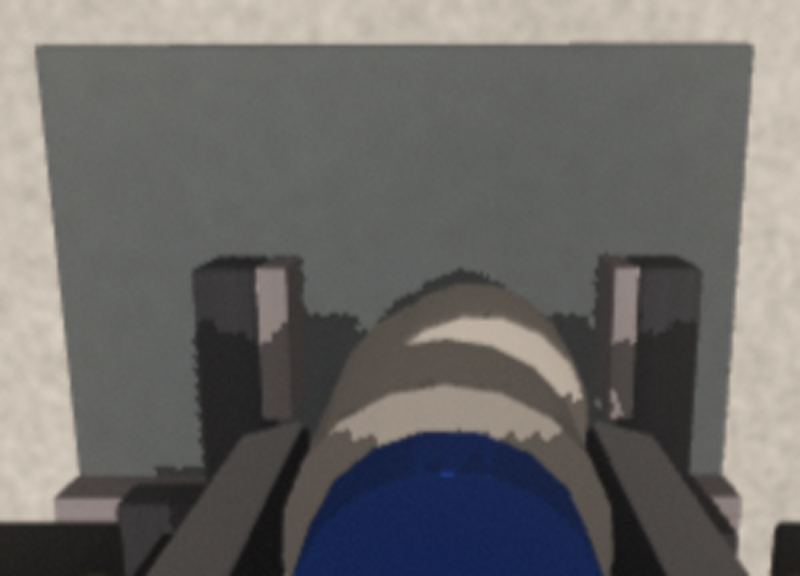

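Pad mid is about 2 mm ahead in gauge x and 2–3 mm towards the fixed side. I'll correct for that and lower onto the bed.

```bash
python3 -m crank '{"linear":[[0.002,0.003,0.01],[0.002,0.003,0.03],[0.002,0.003,0.05],[0.002,0.003,0.07],[0.002,0.003,0.08],[0.002,0.003,0.086],[0.002,0.003,0.089],[0.002,0.003,0.0905],[0.002,0.003,0.0905]],"turn":[0,0,0,0,0,0,0,0,0]}'
```

```text
time: 7.2
tcp_pos: [0.5632, -0.0598, 0.0552]
ee_rot: [-3.141, -0.0, -0.371]
force: [-1.0, -0.0, -2.7]
grip_width: 0.0576
gripper_force: 20.0
```

Still about 1.5 mm above the bed and the load is still hanging, so I'll lower a little more.

```bash
python3 -m crank '{"linear":[[0,0,0.001],[0,0,0.0015],[0,0,0.0015],[0,0,0.0015]],"turn":[0,0,0,0]}'
```

```text
time: 7.7
tcp_pos: [0.5631, -0.0598, 0.0535]
ee_rot: [-3.142, -0.0, -0.371]
force: [-0.1, -0.0, -2.0]
grip_width: 0.058
gripper_force: 20.0
```

```bash
python3 -m crank '{"linear":[[0,0,0.0005],[0,0,0.0005],[0,0,0.0005],[0,0,0.0005],[0,0,0.0005],[0,0,0.0005]],"turn":[0,0,0,0,0,0]}' 0.09
python3 -m crank '{"linear":[[0,0,-0.02],[0,0,-0.05],[0,0,-0.08],[0,0,-0.11],[0,0,-0.13],[0,0,-0.13],[0,0,-0.13]],"turn":[0,0,0,0,0,0,0]}'
python3 - <<'E'
from h import *
s=readout.read_state();p=camera_params("wrist");im=camera("wrist");cv2.imwrite("pics/w3.png",im);np.savez("w3.npz",**{k:np.array(v) for k,v in p.items()})
print(s["tcp_pos"],s["ee_rot"])
for a,c in blobs(im,(105,120,40),(125,255,255),200): print(a,c,onz(p,c,.113))
E
```

```text
time: 8.45
tcp_pos: [0.563, -0.0598, 0.0529]
ee_rot: [3.142, 0.0, -0.371]
force: [-0.0, 0.3, 0.2]
grip_width: 0.09
gripper_force: 0.0
time: 9.32
tcp_pos: [0.5627, -0.0598, 0.1819]
ee_rot: [3.141, 0.001, -0.371]
force: [0.1, -0.5, -0.3]
grip_width: 0.0898
gripper_force: 0.0
[ 0.56267956 -0.05976629  0.18189708] [ 3.14135695e+00  1.25362226e-03 -3.70735121e-01]
2065 [319.12590799 207.2440678 ] [ 0.56277222 -0.06016905  0.113     ]
```

View pics/w3.png

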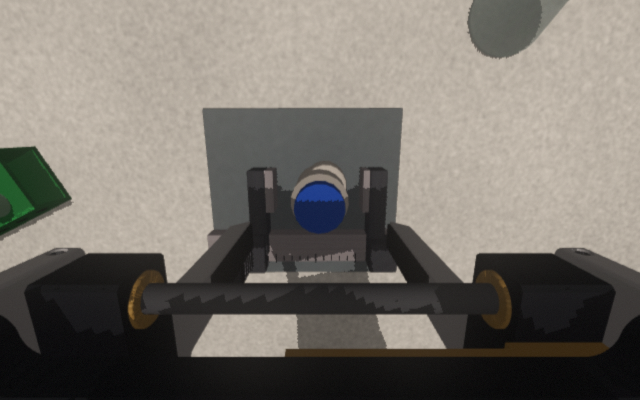

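The bottle stands upright mid-pad, cap at (319,207), with pads at columns 273 and 369. The pads span rows 168–212. I'll close the gripper and move behind the fin (+y side).

```bash
python3 - <<'E'
from h import *
p=dict(np.load("w3.npz"));T=np.array([.5627,-.0598])
yaw=-.3707;ex=np.array([np.cos(yaw),np.sin(yaw)]);ey=np.array([-ex[1],ex[0]])
for n,uv in [("mov far",(273,169)),("mov near",(272,212)),("fix far",(367,169)),("fix near",(366,212))]:
    w=onz(p,uv,.042)[:2]-T;print(n,w@ex,w@ey)
E
python3 -m crank '{"linear":[[-0.01,-0.02,-0.01],[-0.03,-0.05,-0.01],[-0.05,-0.085,-0.01],[-0.07,-0.11,-0.01],[-0.0755,-0.12,0],[-0.0755,-0.12,0],[-0.0755,-0.12,0],[-0.0755,-0.12,0]],"turn":[0,0,0,0,0,0,0,0]}' 0.0 20
python3 - <<'E'
from h import *
s=readout.read_state();p=camera_params("wrist");im=camera("wrist");cv2.imwrite("pics/w4.png",im);np.savez("w4.npz",**{k:np.array(v) for k,v in p.items()})
print(s["tcp_pos"],s["ee_rot"],s["grip_width"])
f=np.array([.5235,.0503,.098]);print("fin expected px",proj(p,f),"tip proj",proj(p,s["tcp_pos"]))
E
```

```text
mov far 0.02536960924866586 0.051818003387516784
mov near -0.025150779584160742 0.05492811851014277
fix far 0.0254293998686894 -0.05425529350972096
fix near -0.02508490466100403 -0.055130695149095306
time: 10.38
tcp_pos: [0.5364, 0.0785, 0.183]
ee_rot: [3.142, -0.0, -0.372]
force: [0.1, -0.2, -0.3]
grip_width: 0.0134
gripper_force: 0.0
[0.5363995  0.07852631 0.18296249] [ 3.14157561e+00 -1.04229286e-04 -3.71829674e-01] 0.013419876506366186
fin expected px [350.99767941 204.96428205] tip proj [318.53863861 234.86888269]
```

View pics/w4.png

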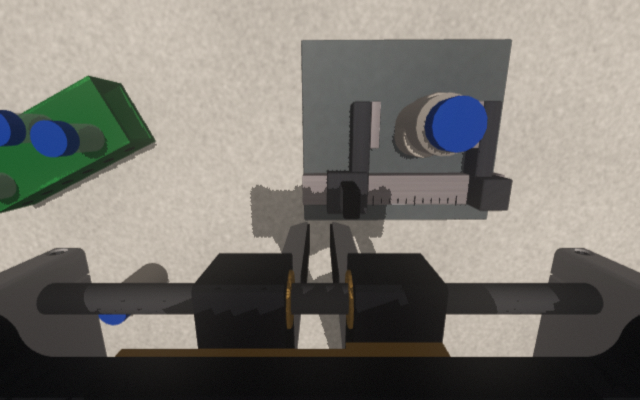

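The fin top at about (350,200) matches the expected (351,205). The bottle is centred along the pads, and the fingers are clear on the +y side. Descending.

```bash
python3 -m crank '{"linear":[[0,0,0.02],[0,0,0.05],[0,0,0.08],[0,0,0.1],[0,0,0.11],[0,0,0.11],[0,0,0.11]],"turn":[0,0,0,0,0,0,0]}' 0 20
python3 -m crank '{"linear":[[0,0.003,0],[0,0.006,0],[0,0.009,0],[0,0.012,0],[0,0.015,0],[0,0.018,0],[0,0.02,0],[0,0.02,0]],"turn":[0,0,0,0,0,0,0,0]}'
```

```text
time: 11.3
tcp_pos: [0.5366, 0.0793, 0.0738]
ee_rot: [-3.141, -0.001, -0.371]
force: [0.1, -0.5, -0.9]
grip_width: 0.0004
gripper_force: 0.0
time: 12.3
tcp_pos: [0.5288, 0.0605, 0.073]
ee_rot: [3.141, 0.0, -0.371]
force: [0.2, -0.6, 0.6]
grip_width: 0.0004
gripper_force: 0.1
```

```bash
python3 -m crank '{"linear":[[0,0.002,0],[0,0.004,0],[0,0.006,0],[0,0.008,0],[0,0.010,0],[0,0.012,0]],"turn":[0,0,0,0,0,0]}'
python3 -m crank '{"linear":[[0,0.002,0],[0,0.004,0],[0,0.006,0],[0,0.008,0],[0,0.01,0]],"turn":[0,0,0,0,0]}'
python3 -m crank '{"linear":[[0,0.0015,0],[0,0.003,0],[0,0.0045,0],[0,0.006,0]],"turn":[0,0,0,0]}'
```

```text
time: 13.05
tcp_pos: [0.5245, 0.0494, 0.073]
ee_rot: [-3.142, -0.0, -0.371]
force: [1.8, 2.1, -0.8]
grip_width: 0.0004
gripper_force: 1.3
time: 13.68
tcp_pos: [0.5209, 0.0401, 0.073]
ee_rot: [-3.142, -0.0, -0.371]
force: [3.2, 3.6, -0.4]
grip_width: 0.0002
gripper_force: 2.3
time: 14.18
tcp_pos: [0.5188, 0.0345, 0.073]
ee_rot: [-3.142, -0.0, -0.371]
force: [3.3, 4.2, -1.0]
grip_width: 0.0003
gripper_force: 2.3
```

```bash
python3 - <<'E'
from h import *
s=readout.read_state();p=camera_params("wrist");im=camera("wrist");np.savez("w5.npz",**{k:np.array(v) for k,v in p.items()})
T=np.array([.5627,-.0598]);yaw=-.3707;ex=np.array([np.cos(yaw),np.sin(yaw)]);ey=np.array([-ex[1],ex[0]])
for a,c in blobs(im,(105,120,40),(125,255,255),200):
    w=onz(p,c,.113)[:2];print(a,c,w,(w-T)@ex,(w-T)@ey)
G=lambda x,y,z:proj(p,np.r_[T+x*ex+y*ey,z])
print("fix pad end",G(.025,-.0545,.042),G(.025,.0,.042),"pad px/m",G(.025,.01,.042))
cv2.imwrite("pics/w5.png",im)
E
```

```text
9109 [491.92260402 111.34888572] [ 0.56084747 -0.06925682] 0.0016992073248714378 -0.00948556979159229
fix pad end [501.20445231  82.86845577] [422.54925823  82.82856383] pad px/m [408.11886701  82.8212451 ]
```

View pics/w5.png

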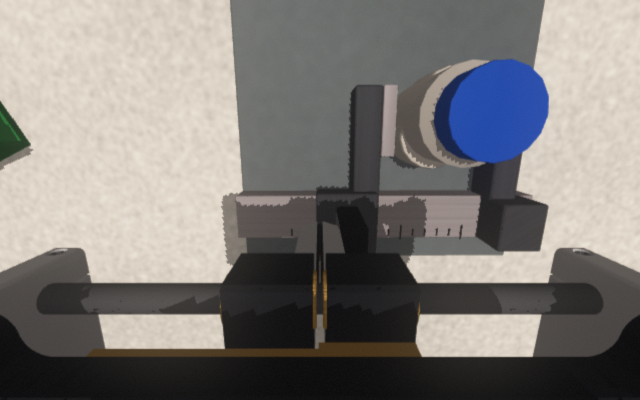

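The cap shows the bottle has moved 9.5 mm towards the fixed pad, upright, with the moving pad in contact at column 397. About 12–16 mm of travel remains. I'll advance and then creep.

```bash
python3 -m crank '{"linear":[[0,0.001,0],[0,0.002,0],[0,0.003,0],[0,0.004,0],[0,0.005,0],[0,0.006,0],[0,0.007,0]],"turn":[0,0,0,0,0,0,0]}'
python3 -m crank '{"linear":[[0,0.0005,0],[0,0.001,0],[0,0.001,0]],"turn":[0,0,0]}'

```

```text
time: 15.1
tcp_pos: [0.5162, 0.0281, 0.073]
ee_rot: [-3.142, -0.0, -0.371]
force: [4.5, 3.1, -0.5]
grip_width: 0.0005
gripper_force: 2.3
time: 15.48
tcp_pos: [0.5159, 0.0271, 0.0729]
ee_rot: [3.142, -0.0, -0.371]
force: [4.4, 2.7, -1.2]
grip_width: 0.0006
gripper_force: 2.0
```

```bash

python3 -m crank '{"linear":[[0,0.0005,0],[0,0.001,0],[0,0.001,0]],"turn":[0,0,0]}' | sed -n '2p;4p;6p'
python3 -m crank '{"linear":[[0,0.0005,0],[0,0.001,0],[0,0.001,0]],"turn":[0,0,0]}'| sed -n '2p;4p;6p'
python3 -m crank '{"linear":[[0,0.0005,0],[0,0.001,0],[0,0.001,0]],"turn":[0,0,0]}'| sed -n '2p;4p;6p'
python3 - <<'E'
from h import *
p=camera_params("wrist");im=camera("wrist");cv2.imwrite("pics/w6.png",im)
T=np.array([.5627,-.0598]);yaw=-.3707;ex=np.array([np.cos(yaw),np.sin(yaw)]);ey=np.array([-ex[1],ex[0]])
for a,c in blobs(im,(105,120,40),(125,255,255),2000):
    w=onz(p,c,.113)[:2];print(a,c,w,(w-T)@ex,(w-T)@ey)
E
```

```text
tcp_pos: [0.5156, 0.0262, 0.073]
force: [3.9, 2.9, -0.6]
gripper_force: 2.2
tcp_pos: [0.5153, 0.0257, 0.073]
force: [5.4, 5.9, -1.7]
gripper_force: 3.9
tcp_pos: [0.5151, 0.0252, 0.073]
force: [6.1, 9.5, -2.9]
gripper_force: 5.8
9142 [488.80474732 107.77586961] [ 0.55929999 -0.07765606] 0.003299614470637076 -0.017874886769992684
```

Gauge-y force rose from 4 to 11 N, so the bottle has met the fixed pad, with about 8.5 N on the pad. I'll hold briefly, then back off slowly.

```bash

python3 -m crank '{"linear":[[0,0,0],[0,0,0],[0,0,0]],"turn":[0,0,0]}' | sed -n '2p;4p;6p'
python3 -m crank '{"linear":[[0,-0.0003,0],[0,-0.0006,0],[0,-0.0009,0],[0,-0.0012,0],[0,-0.0015,0],[0,-0.0018,0],[0,-0.0021,0],[0,-0.0024,0],[0,-0.0027,0],[0,-0.003,0]],"turn":[0,0,0,0,0,0,0,0,0,0]}' | sed -n '2p;4p;6p'
python3 -m crank '{"linear":[[0,-0.005,0],[0,-0.01,0],[0,-0.015,0],[0,-0.02,0],[0,-0.025,0],[0,-0.025,0]],"turn":[0,0,0,0,0,0]}' | sed -n '2p;4p;6p'
```

```text
tcp_pos: [0.5151, 0.0252, 0.073]
force: [6.5, 9.2, -2.3]
gripper_force: 5.8
tcp_pos: [0.5157, 0.0271, 0.0729]
force: [0.6, 0.4, -0.3]
gripper_force: 0.0
tcp_pos: [0.525, 0.0508, 0.0729]
force: [-0.2, 0.2, -0.5]
gripper_force: 0.0
```

```bash

python3 -m crank '{"linear":[[0,0,-0.03],[0,0,-0.07],[0,0,-0.11],[0,0,-0.13],[0,0,-0.13],[0,0,-0.13]],"turn":[0,0,0,0,0,0]}' | sed -n '1,3p'
python3 - <<'E'
from h import *
p=camera_params("wrist");im=camera("wrist")
T=np.array([.5627,-.0598]);yaw=-.3707;ex=np.array([np.cos(yaw),np.sin(yaw)]);ey=np.array([-ex[1],ex[0]])
for a,c in blobs(im,(105,120,40),(125,255,255),1000):
    w=onz(p,c,.113)[:2];print(a,c,w,(w-T)@ex,(w-T)@ey)
cv2.imwrite("pics/w7.png",cv2.resize(im[20:240,260:560],None,fx=2.6,fy=2.6,interpolation=cv2.INTER_CUBIC))
E
```

```text
time: 19.77
tcp_pos: [0.5245, 0.0504, 0.2018]
ee_rot: [3.141, 0.001, -0.371]
2347 [437.17682147 118.5590115 ] [ 0.5585501  -0.07830812] 0.0028368841094883954 -0.01875430886769757
1297 [ 39.71781033 136.06322282] [0.67609645 0.26746653] -0.012864305612544386 0.34611652389366077
```

View pics/w7.png

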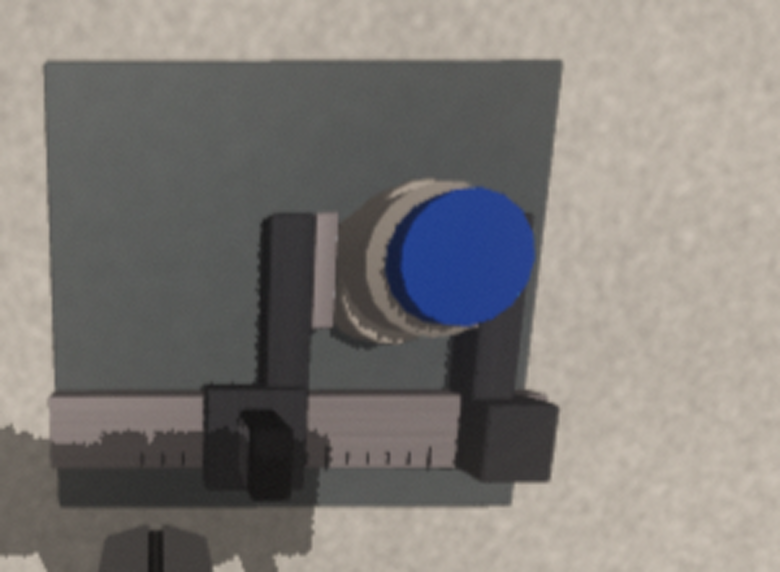

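The bottle stands upright between both pads, about 3 mm off the pads' middle, with the jaw square and the gripper clear. Handing in.

```bash
python3 -c "
from cell import arm
print(arm.sign_off())"
```

```text
the job is handed in; nothing more can be done
None
```

I stood the bottle upright on the caliper bed, about 3 mm off the pads' middle, closed the jaws on it with an estimated 8.5 N at the moving pad, then backed the arm clear and handed in; the sign-off returned no verdict, and the force left on the pads after release was not measured.

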